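Free the brass lap from the packed tool rail and set it in the lapping post

TASK

The laps hang shoulder to shoulder in the slotted tool rail, so there is no room for fingers beside the brass one. Press lightly on their faces to slide them apart along the rail until the brass lap stands free on both sides, then lift it out by its head and lower it gently, handle first, through the ring of the green-footed lapping post until its head rests flat on the ring. Leave the two dark iron laps hanging in the rail and the other things on the bench where they are.

Things in the scene. Friction and masses are not known exactly. Their poses are not given: they have to be found in the camera images.
- lap_brass_head (a point): Mushroom-shaped hand lap hanging upright in the rail: brass (yellow) disc head 58 mm across, 20 mm thick, with a flat grooved face; below it a brown wooden handle up to 26 mm thick reaching 90 mm below the head, its butt rounded. 0.2 to 0.45 kg. The point is the centre of the head, 10 mm below its face; z up. To be fetched.
- lap_iron_a_head (a point): Mushroom-shaped hand lap hanging upright in the rail: dark grey iron disc head 58 mm across, 20 mm thick, with a flat grooved face; below it a black handle up to 26 mm thick reaching 90 mm below the head, its butt rounded. 0.2 to 0.45 kg. The point is the centre of the head, 10 mm below its face; z up. Stays in the rail.
- lap_iron_b_head (a point): Mushroom-shaped hand lap hanging upright in the rail: dark grey iron disc head 58 mm across, 20 mm thick, with a flat grooved face; below it a black handle up to 26 mm thick reaching 90 mm below the head, its butt rounded. 0.2 to 0.45 kg. The point is the centre of the head, 10 mm below its face; z up. Stays in the rail.
- rail_mid (a point): Slotted tool rail, fixed: an aluminium channel along this frame's y axis, 260 mm long between its grey end plates. The point is mid-channel at the height of the white slide strips on which the heads rest, 107 mm above the bench. Side flanges 33 mm either side and the end plates rise 20 mm above the strips, flush with the laps' faces. The slot between the strips is 31 mm wide, open below.
- rail_end (a point): Inner face of the rail's end plate at its +y end, at strip height, mid-channel. The laps start almost touching, in any order, the row anywhere along the rail; 86 mm of its length is free in all. Heads slide on the strips with friction about 0.12, so a closed gripper pressed on a face with 5 to 15 N drags the lap along, pushing any lap ahead of it. All is rigid: a few mm too low presses with tens of newtons.
- ring_top (a point): Lapping post, fixed: green round foot 112 mm across, steel pillar on the +x side, and a level steel ring over the middle of the foot, 52 mm outside, 32 mm bore, 18 mm deep. The point is the centre of the ring's upper face, 125 mm above the bench; z up. Nothing of the post is higher. A black clamp screw sticks out of the ring on +y to 44 mm, below the face. The lap's head rests on this face.
- dish: small white dish with little parts in it, 69 mm across, 16 mm high; a bystander; its origin is the centre of its underside.
- tape: roll of masking tape, 68 mm across, 19 mm high, lying flat; a bystander; its origin is the centre of its underside.
- dropper: white dropper bottle with a blue needle, 29 mm across, 115 mm tall; a bystander; its origin is the centre of its underside.
There are look-alikes about, which are no part of the job. What is shaped like the part that bears lap_iron_b_head but pink is not meant. Of the things that look like the part that bears ring_top, the larger one is meant.

How it is judged:
On the way, in this order (a step that is already met when the one before it is completed fails the run):
1. while still hanging in the rail, the brass lap stands clear of both iron laps (at least 10 mm between the heads) (z of lap_brass_head in the frame of rail_mid between 0.006 and 0.014 m and x of lap_brass_head in the frame of rail_mid between -0.008 and 0.008 m and y of lap_brass_head in the frame of rail_mid between -0.11 and 0.11 m and horizontal distance between lap_brass_head and lap_iron_a_head above 0.068 m and horizontal distance between lap_brass_head and lap_iron_b_head above 0.068 m), for 0.2 s.
2. the brass lap is lifted out of the rail (z of lap_brass_head in the frame of rail_mid above 0.09 m), for 0.1 s.
At the end, for the whole second after the job is handed in: The brass lap's handle is through the ring and its head lies flat on it (centre of the head within 7 mm of the ring's axis and 6 to 14 mm above the ring's face, tilt under 0.1 rad), at rest; both iron laps hang at rest in the rail, heads on the strips and upright within 0.12 rad (z of lap_brass_head in the frame of ring_top between 0.006 and 0.014 m and horizontal distance between lap_brass_head and ring_top below 0.007 m and angle between lap_brass_head's own z axis and vertical below 0.1 rad and linear speed of each of lap_brass, lap_iron_a, lap_iron_b below 0.02 m/s and z of lap_iron_a_head in the frame of rail_mid between 0.006 and 0.014 m and x of lap_iron_a_head in the frame of rail_mid between -0.008 and 0.008 m and y of lap_iron_a_head in the frame of rail_mid between -0.11 and 0.11 m and angle between each of lap_iron_a_head, lap_iron_b_head's own z axis and vertical below 0.12 rad and z of lap_iron_b_head in the frame of rail_mid between 0.006 and 0.014 m and x of lap_iron_b_head in the frame of rail_mid between -0.008 and 0.008 m and y of lap_iron_b_head in the frame of rail_mid between -0.11 and 0.11 m); the robot touches nothing.
It fails at once if an iron lap is lifted out of the rail (z of any of lap_iron_a_head, lap_iron_b_head in the frame of rail_mid above 0.03 m).
It fails at once if an iron lap is pressed on the rail with more than 60 N (contact force between any of lap_iron_a, lap_iron_b and rail above 60 N).
It fails at once if the brass lap is knocked, dropped or pushed on the post with more than 60 N (contact force between lap_brass and post above 60 N).
It fails at once if the brass lap is tipped over (angle between lap_brass_head's own z axis and vertical above 0.6 rad).
It fails at once if a bystander is moved by more than 30 mm (distance of any of dish, tape, dropper from where it was at the start of the episode above 0.03 m).
It also fails if it takes over 67 s, if anything falls off the work surface, if the arm or the gripper's body presses on something with over 40 N, if the wrist force passes 120 N, or if a joint passes its speed limit or range.

ROBOT

A 7-joint arm with a two-finger parallel gripper is mounted at the origin on a cart in front of the work surface, level with it; the furniture and walls round the work are solid. World frame = base frame: x ahead of the robot, y to its left, z up, the work surface at z = 0. Lengths are in m, angles in rad, forces in N, time in s.
With the tool pointing down it reaches from about 0.4 to 0.9 m from the base axis. Payload 5.5 kg.
Tool frame: the origin (TCP) lies between the finger pads; the fingertips stand 11 mm ahead of it and the grasp point (between the pads) lies 8 mm behind it (robot.tcp_to_tips is the distance from the TCP to the fingertips, in m); z points along the fingers, y is the line along which they close (so a half turn about z gives the same grasp; the last joint's range is limited). The gripper opens to 92 mm and grips with 3 to 60 N. Pads are 19 mm wide; open, the fingers measure 130 mm over their backs; the gripper's body (75 mm by 190 mm) begins 47 mm behind the grasp point.
Start: joints at [-0.884, 0.501, -0.427, 1.55, 0.221, 1.138, -0.21], TCP at [0.267, 0.593, 0.215] pointing down, gripper open.
Joint ranges: [-2.88, 2.88], [-0.31, 2.03], [-1.54, 1.56], [0.2, 2.42], [-1.41, 4.55], [0.19, 2.02], [-2.57, 2.57]. Speed limits (rad/s): [2.57, 2.57, 3.14, 3.14, 3.14, 3.14, 3.14].

INTERFACE

Orientations are given as a rotation vector (axis times angle).
In Python, from plant import robot gives the robot as it stands.
- The arm moves only by the tool send_rows, never from a script. Its argument "moves" is a list of rows, each a list of 3 entries, a list of its own where there are three numbers: the finger opening in mm, from 0 to 91.8, then the shift along the tool's x, y, z as a fraction of full scale, then the turn about the tool's z as a fraction of full scale. In form: [[claw, [tx, ty, tz], spin], ...]. A call has 1 to 20 rows; each row shifts and turns the commanded pose from where the row before left it, along the tool's axes as they then stand; what a row does not reach is not made up. Full scale, the value 1, is 20 mm for a shift and 0.15 rad for a turn. A row lasts 1/10 s, in which the tool goes at most 50 mm and 8.59 degrees, less where a joint would pass 70% of its speed; a pose out of reach is approached as far as the arm can. A call with a number of a shift or a turn outside -1 to 1 is refused whole. A call with a gripper value outside its range is refused whole. The fingers move at their own pace and stop on an object; "squeeze" is the grip in N (left out, the last holds). Time passes only in rows, so rows that do not move let the fingers close. It gives the time, the measured TCP pose, the force, the opening and the grip force at its end, in the units of the state.
- robot.get_state(): the state, without advancing time (a new reading comes with each control period).
- robot.read_camera(name): name is "scene" or "top" or "wrist"; returns the picture (480x640x3 uint8, red, green, blue); there is no depth.
- robot.calibration(name): a dict with "fx", "fy", "cx", "cy" (pixels), "k1" (the pictures are not rectified: a ray, as slopes to the right and down, at radius r is drawn at 1 + k1 r^2 times it, then the intrinsics apply), "R" (3x3) and "t" (3): a world point X has camera coordinates R X + t; the wrist camera has in their place "T_tool_cam" (4x4, takes a point from camera to tool coordinates, whose origin is the TCP and whose axes are the flange's). Camera axes: x right, y down, z forward; pixel columns grow to the right and rows downward; lengths in m; the calibration is good to about 2 mm. A picture is of the moment at which its call begins: read the wrist's pose just before it. calibration takes no time and is no camera call.
- robot.finish_job(): hands the job in; it is judged then, once.
Trained networks look in the newest picture that a camera, given by its name, has taken for a name from the list of things; names that differ only in an ending like _2 or _b are one class to them, and where a whole thing is asked for, a point or a joint stands for the part that bears it (a point fixed in the world has none). Each returns a list of dicts, best first, with "conf" (0 to 1); they miss things now and then, are a little off and sometimes report something else, mostly with a low value. They report only what shows in the picture. A call takes as long as a camera call. They do not tell look-alikes from the thing itself.
- robot.boxes_of(target, camera): "location" ([column, row] in pixels, amid what is visible of it).
- robot.place_of(target, camera): "location" ([column, row] in pixels: a listed point, or the origin of a listed thing).
The state is a dict: "clock": time; "joint_pos": joint angles; "joint_velocities": joint speeds; "effort": joint torques, N m; "tcp_pos": TCP position; "orientation": TCP orientation; "force": force on the tool from outside, world axes, zero at the start; "ft_torque": the same for the moment, N m; "grip_width": opening from 0.0 (shut) to 1.0 (fully open); "grip_force": force on a finger pad.
Only numpy, scipy, OpenCV 4.12 (cv2) and the standard library are available. Lean on these libraries where they do the work, as an engineer would, in place of code of your own. Each camera call takes 0.05 s, during which the arm holds its last target. There are 200 camera calls.

## Working session

There is one attempt and no reset: what is moved stays moved. The work goes in short steps, Python scripts to look and compute and a tool call to move; the robot and the scene stay as the last step left them, time stands still between calls to the robot, and variables do not carry over. Pictures are saved under pics/ and viewed, at most 10 in all, crops included, and the job is handed in when it is done.

Besides the shell and the picture viewer there is one more tool, called after ">>>" by a JSON object that holds its "method" and its "body". send_rows: Moves the arm, as the interface text tells. Shift numbers are shares of 20 mm and turn numbers shares of 0.15 rad, none past 1 either way. Its arguments: {"type":"object","properties":{"moves":{"type":"array","items":{"type":"array"}},"squeeze":{"type":"number"}},"required":["moves"]}

```bash
mkdir -p pics; ls; cat > h.py <<'E'
import numpy as np, cv2
from scipy.spatial.transform import Rotation as Rn
from plant import robot
def ray(cam,px,st=None):
    c=robot.calibration(cam)
    K=np.array([[c['fx'],0,c['cx']],[0,c['fy'],c['cy']],[0,0,1.]])
    p=cv2.undistortPoints(np.array([[px]],float),K,np.array([c['k1'],0,0,0,0.]))[0,0]
    d=np.array([p[0],p[1],1.])
    if 'R' in c:
        R=np.array(c['R']);return -R.T@np.array(c['t']),R.T@d
    T=np.array(c['T_tool_cam']);Rt=Rn.from_rotvec(st['orientation']).as_matrix()
    return Rt@T[:3,3]+np.array(st['tcp_pos']),Rt@T[:3,:3]@d
def atz(cam,px,z,st=None):
    o,d=ray(cam,px,st);return o+d*(z-o[2])/d[2]
def tri(rays):
    A=0;b=0
    for o,d in rays:
        d=d/np.linalg.norm(d);P=np.eye(3)-np.outer(d,d);A=A+P;b=b+P@o
    return np.linalg.solve(A,b)
def proj(cam,X,st=None):
    c=robot.calibration(cam)
    if 'R' in c: p=np.array(c['R'])@X+np.array(c['t'])
    else:
        T=np.array(c['T_tool_cam']);Rt=Rn.from_rotvec(st['orientation']).as_matrix()
        p=T[:3,:3].T@(Rt.T@(np.array(X)-st['tcp_pos'])-T[:3,3])
    s=p[:2]/p[2];s=s*(1+c['k1']*(s@s));return np.array([c['fx']*s[0]+c['cx'],c['fy']*s[1]+c['cy']])
def save(cam,name):
    im=robot.read_camera(cam);cv2.imwrite('pics/'+name,im[:,:,::-1]);return im
E
python3 - <<'E'
from h import *
Z=dict(lap_brass_head=.117,lap_iron_a_head=.117,rail_mid=.107,rail_end=.107,ring_top=.125,dish=0,tape=0,dropper=0)
for c in('scene','top'):
    save(c,c+'0.png')
    for n,z in Z.items():
        for d in robot.place_of(n,c): print(c,n,round(d['conf'],2),np.round(d['location']),np.round(atz(c,d['location'],z),3))
s=robot.get_state();print(s['tcp_pos'],s['orientation'],s['clock'],s['force'],robot.tcp_to_tips)
E
```

```text
pics
scene lap_brass_head 0.73 [377. 204.] [ 0.583 -0.164  0.117]
scene lap_iron_a_head 0.7 [375. 206.] [ 0.574 -0.151  0.117]
scene lap_iron_a_head 0.57 [364. 213.] [ 0.55  -0.091  0.117]
scene rail_mid 0.71 [373. 209.] [ 0.58  -0.15   0.107]
scene rail_end 0.87 [348. 222.] [ 0.546 -0.034  0.107]
scene ring_top 0.62 [264. 264.] [0.424 0.285 0.125]
scene ring_top 0.6 [327. 246.] [0.421 0.12  0.125]
scene dish 0.64 [425. 261.] [ 0.407 -0.194  0.   ]
scene tape 0.87 [160. 298.] [0.631 0.466 0.   ]
scene dropper 0.48 [249. 267.] [0.649 0.214 0.   ]
scene dropper 0.21 [159. 296.] [0.637 0.464 0.   ]
top lap_brass_head 0.8 [412. 205.] [ 0.576 -0.158  0.117]
top lap_iron_a_head 0.81 [388. 211.] [ 0.561 -0.098  0.117]
top lap_iron_a_head 0.69 [436. 200.] [ 0.591 -0.217  0.117]
top rail_end 0.72 [357. 216.] [ 0.548 -0.024  0.107]
top ring_top 0.69 [302. 261.] [0.43  0.111 0.125]
top ring_top 0.65 [241. 246.] [0.463 0.261 0.125]
top dish 0.6 [417. 281.] [ 0.393 -0.195  0.   ]
top tape 0.69 [178. 184.] [0.643 0.463 0.   ]
top dropper 0.66 [265. 188.] [0.64  0.222 0.   ]
[0.26724696 0.5925392  0.21456342] [-6.60663320e-01 -3.07133007e+00 -1.18577294e-04] 0.9 [ 0.134255   -0.44528036  0.16456894] 0.011
```

```bash
python3 - <<'E'
import cv2
a=cv2.imread('pics/top0.png')[140:320,160:480]
cv2.imwrite('pics/topc.png',cv2.resize(a,None,fx=2.5,fy=2.5,interpolation=cv2.INTER_CUBIC))
E
```

```text
(no output)
```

View pics/topc.png

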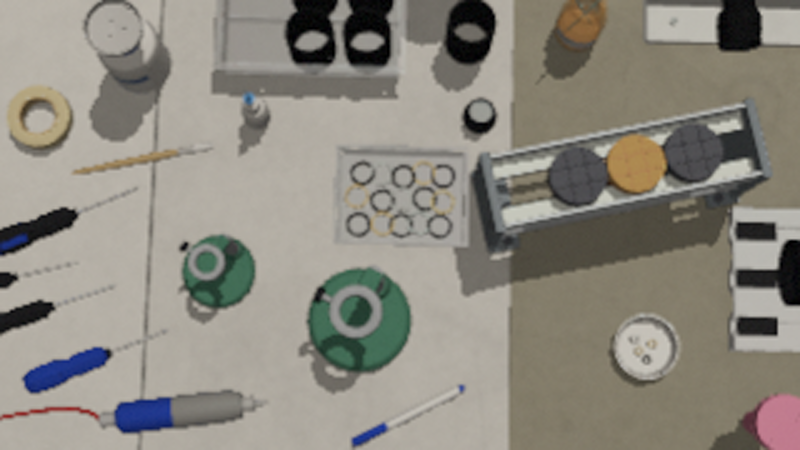

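View pics/scene0.png

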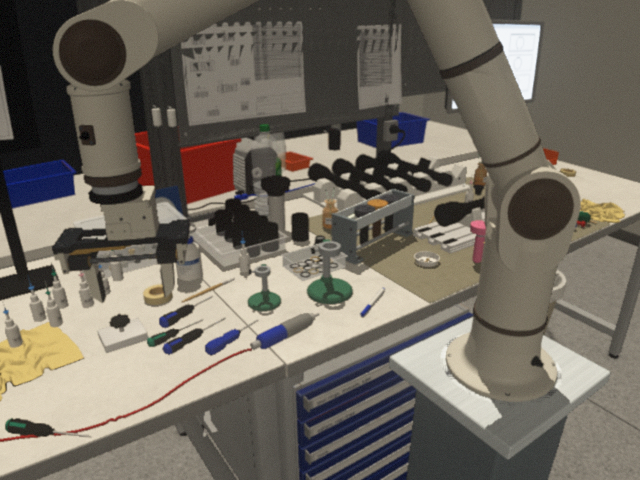

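The top view shows brass at crop (636,163), between the two iron laps. The larger green post is at (358,312), with its clamp screw at (320,293) and pillar at (375,280). A tool y axis along the rail also lies diagonal to the screw and pillar, so one orientation serves both places.

>>> {"method": "send_rows", "body": {"moves": [[0,[0,0,-1],0],[0,[-0.87,-0.93,-0.2],0],[0,[-0.87,-0.93,-0.2],0],[0,[-0.87,-0.93,-0.2],0],[0,[-0.87,-0.93,-0.2],0],[0,[-0.87,-0.93,-0.2],0],[0,[-0.87,-0.93,-0.2],0],[0,[-0.87,-0.93,-0.2],0],[0,[-0.87,-0.93,-0.2],0],[0,[-0.87,-0.93,-0.2],0],[0,[-0.87,-0.93,-0.2],0],[0,[-0.87,-0.93,-0.2],0],[0,[-0.87,-0.93,-0.2],0],[0,[-0.87,-0.93,-0.2],0],[0,[-0.87,-0.93,-0.2],0],[0,[-0.87,-0.93,-0.2],0],[0,[-0.87,-0.93,-0.2],0],[0,[-0.87,-0.93,-0.2],0],[0,[-0.87,-0.93,-0.2],0],[0,[-0.87,-0.93,-0.2],0]]}}

```text
clock: 2.9
tcp_pos: [0.4235, 0.1335, 0.3109]
orientation: [0.66, 3.071, 0.0]
force: [0.1, -0.6, -0.9]
grip_width: 0.006
grip_force: 0.0
```

>>> {"method": "send_rows", "body": {"moves": [[0,[0,0,0],-1],[0,[0,0,0],-1],[0,[0,0,0],-1],[0,[0,0,0],-1],[0,[0,0,0],-0.5],[0,[0,0,0],0],[0,[0,0,0],0]]}}

```text
clock: 3.6
tcp_pos: [0.4233, 0.1345, 0.3106]
orientation: [-0.39, 3.117, 0.0]
force: [-0.1, -0.3, -0.2]
grip_width: 0.008
grip_force: 0.0
```

```bash
python3 - <<'E'
from h import *
s=robot.get_state();print(s['tcp_pos'],s['orientation'],s['clock'],s['joint_pos'])
save('wrist','w1.png')
for n,z in dict(ring_top=.125,rail_end=.107,lap_iron_a_head=.117,lap_brass_head=.117).items():
    for d in robot.place_of(n,'wrist'): print(n,d['conf'],np.round(d['location']),np.round(atz('wrist',d['location'],z,s),4))
E
```

```text
[0.42326231 0.1344709  0.31062231] [-3.90226142e-01  3.11705276e+00  1.10975791e-04] 3.6 [-2.07012901e-01  9.96403305e-03 -1.61886650e-01  1.92046624e+00
  1.69645205e-03  1.21107371e+00  1.45039344e+00]
ring_top 0.87 [416. 268.] [0.4596 0.2531 0.125 ]
ring_top 0.56 [301. 204.] [0.4219 0.112  0.125 ]
rail_end 0.87 [164. 274.] [ 0.5452 -0.0262  0.107 ]
lap_iron_a_head 0.93 [ 92. 274.] [ 0.5624 -0.1042  0.117 ]
lap_brass_head 0.83 [ 41. 276.] [ 0.581  -0.1642  0.117 ]
lap_brass_head 0.52 [486. 368.] [0.5671 0.3836 0.117 ]
```

View pics/w1.png

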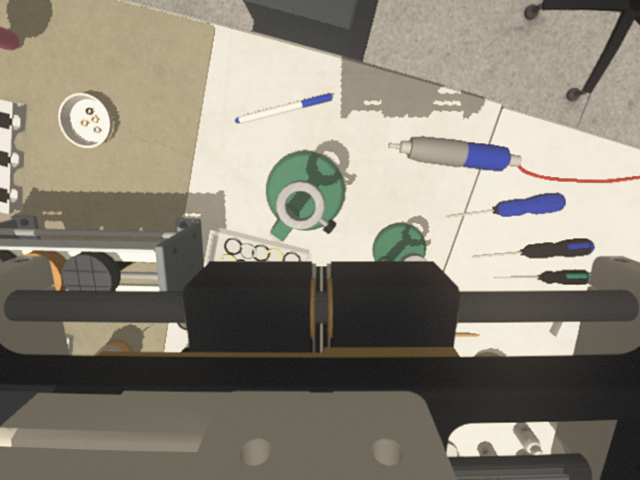

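The wrist view shows the large ring at (301,206), its screw at (330,227) and pillar at (283,230). Both are well off the finger axis. Next I go over the rail.

>>> {"method": "send_rows", "body": {"moves": [[0,[-0.23,-0.95,0],0],[0,[-0.23,-0.95,0],0],[0,[-0.23,-0.95,0],0],[0,[-0.23,-0.95,0],0],[0,[-0.23,-0.95,0],0],[0,[-0.23,-0.95,0],0],[0,[-0.23,-0.95,0],0],[0,[-0.23,-0.95,0],0],[0,[-0.23,-0.95,0],0],[0,[-0.23,-0.95,0],0],[0,[-0.23,-0.95,0],0],[0,[-0.23,-0.95,0],0],[0,[-0.23,-0.95,0],0],[0,[-0.23,-0.95,0],0],[0,[-0.23,-0.95,0],0],[0,[-0.23,-0.95,0],0],[0,[-0.23,-0.95,0],0],[0,[0,0,0],0],[0,[0,0,0],0]]}}

```text
clock: 5.75
tcp_pos: [0.5791, -0.1588, 0.3101]
orientation: [0.392, -3.116, -0.001]
force: [0.8, -0.9, 0.1]
grip_width: 0.005
grip_force: 0.0
```

```bash
python3 - <<'E'
from h import *
s=robot.get_state();print(s['tcp_pos'],s['orientation'],s['clock'],s['force'])
save('wrist','w2.png')
for n,z in dict(rail_mid=.107,rail_end=.107,lap_iron_a_head=.117,lap_brass_head=.117).items():
    for d in robot.place_of(n,'wrist'): print(n,d['conf'],np.round(d['location']),np.round(atz('wrist',d['location'],z,s),4))
E
```

```text
[ 0.57909449 -0.15879436  0.31006186] [ 3.92046349e-01 -3.11617341e+00 -1.08775146e-03] 5.75 [ 0.7923328  -0.94779375  0.08675405]
rail_end 0.95 [446. 208.] [ 0.5438 -0.0231  0.107 ]
lap_iron_a_head 0.65 [374. 208.] [ 0.5631 -0.1032  0.117 ]
```

View pics/w2.png

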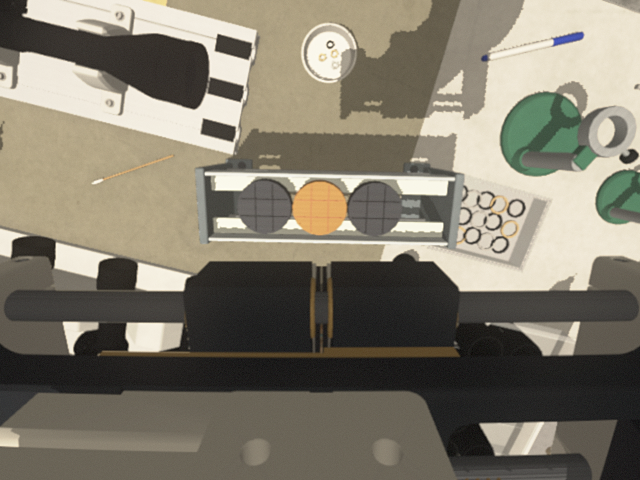

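The rail lies nearly level in the picture: irons at (265,208) and (375,208), brass at (320,208), end plates at about columns 207 and 449. Now I compute the details.

```bash
python3 - <<'E'
from h import *
s=dict(tcp_pos=[ 0.57909449,-0.15879436,0.31006186],orientation=[ 3.92046349e-01,-3.11617341e+00,-1.08775146e-03])
im=cv2.imread('pics/w2.png')
hsv=cv2.cvtColor(im,cv2.COLOR_BGR2HSV)[165:250,200:460]
m=((hsv[...,0]>8)&(hsv[...,0]<25)&(hsv[...,1]>110)&(hsv[...,2]>120)).astype(np.uint8)
m[:, :80]=0;m[:,160:]=0
c=max(cv2.findContours(m,0,2)[0],key=cv2.contourArea);(cx,cy),r=cv2.minEnclosingCircle(c);print('brass',cx+200,cy+165,r)
P={}
P['brass']=atz('wrist',(cx+200,cy+165),.127,s)
P['left']=atz('wrist',(265,208),.127,s);P['right']=atz('wrist',(375,208),.127,s)
P['pl-']=atz('wrist',(207,208),.127,s);P['pl+']=atz('wrist',(450,208),.127,s)
for k,p in P.items():print(k,np.round(p,4))
# flange edges: print gray columns
g=cv2.cvtColor(im,cv2.COLOR_BGR2GRAY)
for x in(225,430):print(x,g[160:250,x].tolist())
R=Rn.from_rotvec(s['orientation']).as_matrix();print(R)
for k,p in P.items():print(k,np.round(R.T@(p-s['tcp_pos']),4))
for yy in(165,180,207,235,245):print(yy,np.round(R.T@(atz('wrist',(320,yy),.127,s)-s['tcp_pos']),4))
E
```

```text
brass 319.0882339477539 207.26470565795898 27.34465980529785
brass [ 0.5752 -0.1615  0.127 ]
left [ 0.5901 -0.2167  0.127 ]
right [ 0.5613 -0.1041  0.127 ]
pl- [ 0.6053 -0.2764  0.127 ]
pl+ [ 0.5415 -0.0269  0.127 ]
225 [150, 148, 129, 97, 79, 70, 73, 72, 68, 81, 99, 127, 198, 239, 244, 236, 242, 248, 248, 248, 248, 248, 248, 248, 248, 248, 248, 249, 252, 253, 181, 86, 64, 73, 72, 69, 71, 67, 72, 73, 66, 71, 71, 71, 70, 70, 69, 65, 69, 68, 70, 71, 68, 70, 73, 65, 71, 149, 240, 251, 249, 248, 248, 248, 248, 250, 249, 200, 151, 152, 151, 155, 147, 118, 110, 111, 107, 137, 216, 246, 240, 183, 155, 158, 161, 162, 162, 159, 160, 159]
430 [141, 140, 141, 137, 125, 117, 114, 100, 82, 72, 76, 82, 84, 92, 105, 113, 155, 217, 239, 235, 230, 241, 246, 247, 246, 246, 246, 246, 246, 246, 246, 246, 248, 249, 229, 145, 87, 80, 82, 77, 75, 72, 73, 72, 71, 73, 73, 71, 72, 71, 71, 75, 75, 71, 70, 70, 73, 69, 71, 72, 75, 109, 193, 248, 248, 247, 246, 246, 247, 247, 247, 213, 160, 151, 152, 156, 150, 124, 114, 109, 106, 129, 203, 241, 238, 214, 216, 213, 214, 225]
[[-9.68836497e-01 -2.47699355e-01 -9.33949238e-04]
 [-2.47699947e-01  9.68836622e-01  5.80632280e-04]
 [ 7.61021983e-04  7.93876921e-04 -9.99999395e-01]]
brass [ 0.0043 -0.0018  0.1831]
left [ 0.0035 -0.059   0.183 ]
right [0.0035 0.0572 0.1831]
pl- [ 0.0036 -0.1206  0.183 ]
pl+ [0.0036 0.137  0.1832]
165 [ 0.0482 -0.0008  0.1831]
180 [ 0.0329 -0.0009  0.1831]
207 [ 0.0046 -0.0009  0.1831]
235 [-0.0259 -0.0009  0.183 ]
245 [-0.0371 -0.0009  0.183 ]
```

>>> {"method": "send_rows", "body": {"moves": [[0,[0.06,0.95,1],0],[0,[0.06,0.95,1],0],[0,[0.06,0.95,1],0],[0,[0,0,1],0.15],[0,[0,0,1],0],[0,[0,0,1],0],[0,[0,0,1],0],[0,[0,0,0.7],0],[0,[0,0,0.5],0],[0,[0,0,0],0],[0,[0,0,0],0],[0,[0,0,0],0]]}}

```text
clock: 7.2
tcp_pos: [0.5625, -0.1048, 0.1476]
orientation: [-0.358, 3.119, -0.001]
force: [0.7, -1.2, 0.5]
grip_width: 0.006
grip_force: 0.0
```

>>> {"method": "send_rows", "body": {"moves": [[0,[0,0,0.1],0],[0,[0,0,0],0]]}}

```text
clock: 7.4
tcp_pos: [0.5619, -0.1047, 0.1449]
orientation: [-0.358, 3.12, -0.0]
force: [0.1, 0.7, 0.4]
grip_width: 0.002
grip_force: 0.0
```

>>> {"method": "send_rows", "body": {"moves": [[0,[0,0,0.15],0],[0,[0,0,0],0]]}}

```text
clock: 7.6
tcp_pos: [0.5614, -0.1046, 0.1412]
orientation: [0.358, -3.121, -0.0]
force: [0.1, 0.2, 0.7]
grip_width: 0.005
grip_force: 0.0
```

>>> {"method": "send_rows", "body": {"moves": [[0,[0,0,0.1],0],[0,[0,0,0],0]]}}

```text
clock: 7.8
tcp_pos: [0.5614, -0.1046, 0.1392]
orientation: [0.359, -3.12, -0.0]
force: [0.3, -0.4, 0.1]
grip_width: -0.0
grip_force: 0.0
```

>>> {"method": "send_rows", "body": {"moves": [[0,[0,0,0.05],0],[0,[0,0,0],0]]}}

```text
clock: 8.0
tcp_pos: [0.5616, -0.1047, 0.1383]
orientation: [0.358, -3.121, -0.0]
force: [0.5, -1.1, -0.1]
grip_width: 0.006
grip_force: 0.0
```

>>> {"method": "send_rows", "body": {"moves": [[0,[0,0,0.03],0],[0,[0,0,0],0]]}}

```text
clock: 8.2
tcp_pos: [0.5616, -0.1047, 0.1378]
orientation: [0.359, -3.121, -0.0]
force: [0.0, 0.5, 0.3]
grip_width: 0.003
grip_force: 0.0
```

>>> {"method": "send_rows", "body": {"moves": [[0,[0,0,0.02],0],[0,[0,0,0],0]]}}

```text
clock: 8.4
tcp_pos: [0.5617, -0.1047, 0.1375]
orientation: [-0.358, 3.121, 0.0]
force: [0.4, 0.4, -0.5]
grip_width: 0.004
grip_force: 0.0
```

>>> {"method": "send_rows", "body": {"moves": [[0,[0,0,0.03],0],[0,[0,0,0],0]]}}

```text
clock: 8.6
tcp_pos: [0.5616, -0.1046, 0.1368]
orientation: [0.359, -3.121, -0.0]
force: [-1.6, 0.5, 0.7]
grip_width: 0.005
grip_force: 0.0
```

>>> {"method": "send_rows", "body": {"moves": [[0,[0,0,0.03],0],[0,[0,0,0],0]]}}

```text
clock: 8.8
tcp_pos: [0.5616, -0.1046, 0.1362]
orientation: [0.359, -3.121, -0.0]
force: [-0.4, 0.5, -0.8]
grip_width: 0.005
grip_force: 0.0
```

>>> {"method": "send_rows", "body": {"moves": [[0,[0,0,0.02],0],[0,[0,0,0],0]]}}

```text
clock: 9.0
tcp_pos: [0.5617, -0.1046, 0.1358]
orientation: [0.359, -3.121, -0.0]
force: [0.0, 0.3, 0.7]
grip_width: 0.006
grip_force: 0.0
```

>>> {"method": "send_rows", "body": {"moves": [[0,[0,0,0.025],0],[0,[0,0,0],0]]}}

```text
clock: 9.2
tcp_pos: [0.5616, -0.1047, 0.1354]
orientation: [0.358, -3.121, -0.0]
force: [0.3, -1.1, -0.2]
grip_width: 0.004
grip_force: 0.0
```

>>> {"method": "send_rows", "body": {"moves": [[0,[0,0,0.025],0],[0,[0,0,0],0]]}}

```text
clock: 9.4
tcp_pos: [0.5617, -0.1047, 0.1348]
orientation: [0.358, -3.121, -0.0]
force: [-0.5, -0.2, -0.4]
grip_width: 0.008
grip_force: 0.0
```

```bash
python3 - <<'E'
from h import *
im=save('top','t2.png')
a=im[160:260,330:490,::-1]
b=save('scene','s2.png')[150:270,300:460,::-1]
cv2.imwrite('pics/c2.png',np.vstack([cv2.resize(x,(640,h),interpolation=2) for x,h in((a,280),(b,310))]))
E
```

```text
(no output)
```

View pics/c2.png

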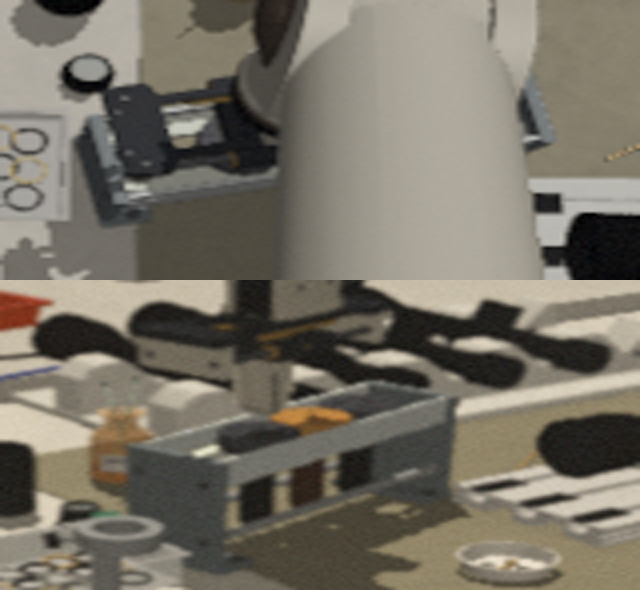

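The finger tip is at about (265,412), just above the iron face at (255,430), so contact is not made yet. I keep lowering in small steps.

>>> {"method": "send_rows", "body": {"moves": [[0,[0,0,0.025],0],[0,[0,0,0],0]]}}

```text
clock: 9.7
tcp_pos: [0.5616, -0.1046, 0.1343]
orientation: [0.358, -3.121, -0.0]
force: [0.3, -0.2, -0.7]
grip_width: 0.004
grip_force: 0.0
```

>>> {"method": "send_rows", "body": {"moves": [[0,[0,0,0.025],0],[0,[0,0,0],0]]}}

```text
clock: 9.9
tcp_pos: [0.5616, -0.1046, 0.1338]
orientation: [0.358, -3.121, -0.0]
force: [-0.8, 0.4, 0.6]
grip_width: 0.004
grip_force: 0.0
```

>>> {"method": "send_rows", "body": {"moves": [[0,[0,0,0.025],0],[0,[0,0,0],0]]}}

```text
clock: 10.1
tcp_pos: [0.5617, -0.1047, 0.1334]
orientation: [0.358, -3.121, -0.0]
force: [-0.4, 0.2, 0.1]
grip_width: 0.005
grip_force: 0.0
```

>>> {"method": "send_rows", "body": {"moves": [[0,[0,0,0.025],0],[0,[0,0,0],0]]}}

```text
clock: 10.3
tcp_pos: [0.5616, -0.1047, 0.1328]
orientation: [0.359, -3.121, -0.0]
force: [0.3, -0.3, 0.1]
grip_width: 0.006
grip_force: 0.0
```

>>> {"method": "send_rows", "body": {"moves": [[0,[0,0,0.025],0],[0,[0,0,0],0]]}}

```text
clock: 10.5
tcp_pos: [0.5616, -0.1047, 0.1323]
orientation: [0.359, -3.121, -0.0]
force: [0.4, 0.9, -0.1]
grip_width: 0.006
grip_force: 0.0
```

>>> {"method": "send_rows", "body": {"moves": [[0,[0,0,0.025],0],[0,[0,0,0],0]]}}

```text
clock: 10.7
tcp_pos: [0.5616, -0.1047, 0.1318]
orientation: [0.358, -3.121, -0.0]
force: [0.1, 0.0, 0.2]
grip_width: -0.001
grip_force: 0.0
```

>>> {"method": "send_rows", "body": {"moves": [[0,[0,0,0.025],0],[0,[0,0,0],0]]}}

```text
clock: 10.9
tcp_pos: [0.5616, -0.1047, 0.1313]
orientation: [0.358, -3.121, -0.0]
force: [-0.1, 0.6, -0.2]
grip_width: 0.004
grip_force: 0.0
```

```bash
python3 - <<'E'
from h import *
b=save('scene','s3.png')[190:240,335:425,::-1]
w=save('wrist','w3.png')[150:330,200:480,::-1]
cv2.imwrite('pics/c3.png',np.vstack([cv2.resize(b,(540,300),interpolation=2),cv2.resize(w,(540,290))]))
E
```

```text
(no output)
```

View pics/c3.png

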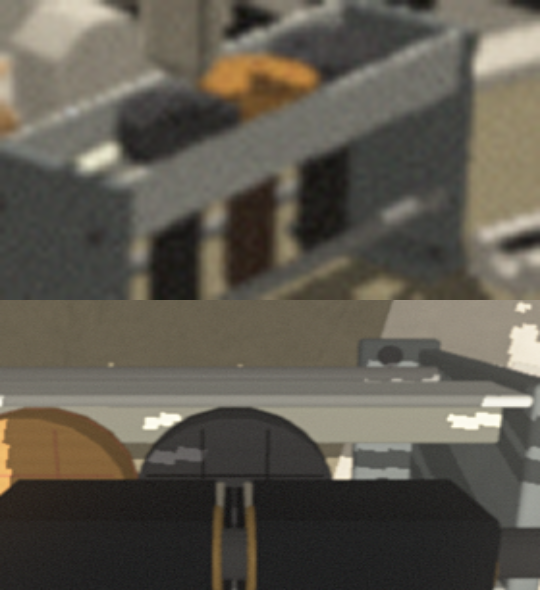

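```bash
python3 - <<'E'
from h import *
s=robot.get_state();print(s['tcp_pos'])
R=Rn.from_rotvec(s['orientation']).as_matrix();t=np.array(s['tcp_pos'])
print('cam in tool',robot.calibration('wrist')['T_tool_cam'])
for z in(.127,.120,.113,.105):
    print(z,[np.round(1e3*(R.T@(atz('wrist',p,z,s)-t)),1) for p in((322.4,217),(274,258),(371,258))])
def sc(p): q=proj('scene',p);return np.round([(q[0]-335)*6,(q[1]-190)*6])
for dz in(0,.011,.02):print('tcp+z tip',sc(t+R@[0,0,dz]))
for c in([.5613,-.1041],[.5552,-.1068]):print('face px',sc(np.array([*c,.127])))
print('brass',sc(np.array([.5752,-.1615,.127])),'plate corners',sc(np.array([.5415-.033,-.0269-.008,.127])))
print('tip top', proj('top',t+R@[0,0,.011]))
E
```

```text
[ 0.56168495 -0.10470062  0.13138069]
cam in tool [[ 3.00230809e-05 -9.68885370e-01 -2.47509876e-01  6.62376114e-02]
 [ 9.99999625e-01  2.43285068e-04 -8.31046732e-04  4.67479141e-04]
 [ 8.65404478e-04 -2.47509758e-01  9.68885014e-01 -1.71455704e-01]
 [ 0.00000000e+00  0.00000000e+00  0.00000000e+00  1.00000000e+00]]
0.127 [array([30.3,  1.1,  4.4]), array([  7.6, -25.2,   4.4]), array([ 7.6, 27.5,  4.4])]
0.12 [array([28.9,  1.1, 11.4]), array([  5.2, -26.3,  11.4]), array([ 5.3, 28.6, 11.4])]
0.113 [array([27.5,  1.1, 18.4]), array([  2.9, -27.3,  18.4]), array([ 2.9, 29.7, 18.4])]
0.105 [array([25.8,  1.1, 26.4]), array([  0.2, -28.5,  26.4]), array([ 0.3, 30.9, 26.4])]
tcp+z tip [182.  96.]
tcp+z tip [181. 119.]
tcp+z tip [180. 137.]
face px [181. 106.]
face px [194. 108.]
brass [258.  72.] plate corners [132. 174.]
tip top [390.54733952 210.21855726]
```

>>> {"method": "send_rows", "body": {"moves": [[0,[0,0,0.04],0],[0,[0,0,0],0]]}}

```text
clock: 11.2
tcp_pos: [0.5616, -0.1047, 0.1305]
orientation: [0.358, -3.121, -0.0]
force: [0.6, 0.6, 0.8]
grip_width: 0.007
grip_force: 0.0
```

>>> {"method": "send_rows", "body": {"moves": [[0,[0,0,0.04],0],[0,[0,0,0],0]]}}

```text
clock: 11.4
tcp_pos: [0.5616, -0.1047, 0.1297]
orientation: [0.359, -3.121, -0.0]
force: [-0.1, 0.9, 0.4]
grip_width: 0.005
grip_force: 0.0
```

>>> {"method": "send_rows", "body": {"moves": [[0,[0,0,0.04],0],[0,[0,0,0],0]]}}

```text
clock: 11.6
tcp_pos: [0.5616, -0.1046, 0.1289]
orientation: [0.359, -3.121, -0.0]
force: [0.4, -0.4, -0.8]
grip_width: 0.006
grip_force: 0.0
```

```bash
python3 - <<'E'
from h import *
s=dict(tcp_pos=[ 0.57909449,-0.15879436,0.31006186],orientation=[ 3.92046349e-01,-3.11617341e+00,-1.08775146e-03])
def T(a,b,w):
    r=[ray('scene',a),ray('top',b)];print(np.round(tri(r),4),np.round(tri(r+[ray('wrist',w,s)]),4),np.round(tri([r[1],ray('wrist',w,s)]),4))
T((377,204),(412,205),(319.1,207.3));T((348,222),(357,216),(446,208));T((364,213),(388,211),(374,208))
# visible now: fingertip location along the wrist ray
st=robot.get_state();R=Rn.from_rotvec(st['orientation']).as_matrix();t=np.array(st['tcp_pos'])
for z in(-.03,-.008,0,.011):print('wrist px of tool z',z,proj('wrist',t+R@[0,0,z],st),'x=+9.5',proj('wrist',t+R@[.0095,0,z],st))
im=robot.read_camera('wrist');cv2.imwrite('pics/w4.png',im[:,:,::-1])
b=robot.read_camera('scene')[190:240,335:425]
cv2.imwrite('pics/c4.png',np.vstack([cv2.resize(cv2.convertScaleAbs(b,alpha=2),(540,300),interpolation=2),cv2.resize(cv2.convertScaleAbs(im[200:300,230:410],alpha=2.5),(540,300),interpolation=2)])[:,:,::-1])
E
```

```text
[ 0.5756 -0.158   0.1217] [ 0.5764 -0.1596  0.1205] [ 0.579  -0.1607  0.1063]
[ 0.5441 -0.0266  0.1088] [ 0.5435 -0.0256  0.11  ] [ 0.5455 -0.0232  0.1088]
[ 0.5609 -0.0999  0.1122] [ 0.5625 -0.1011  0.1109] [ 0.5637 -0.1007  0.1037]
wrist px of tool z -0.03 [320.21541639 298.11427412] x=+9.5 [320.20362939 278.45278535]
wrist px of tool z -0.008 [320.3457807  279.68191168] x=+9.5 [320.33740406 262.17628395]
wrist px of tool z 0 [320.38568875 274.04094156] x=+9.5 [320.37823681 257.2095921 ]
wrist px of tool z 0.011 [320.43536181 267.0207887 ] x=+9.5 [320.42898429 251.03787792]
```

View pics/c4.png

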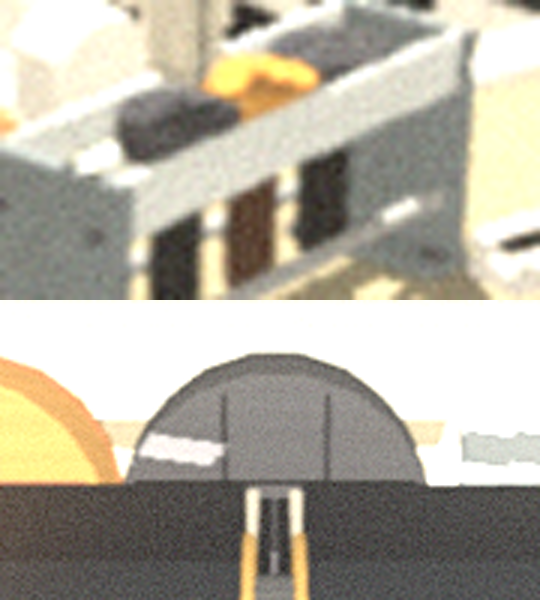

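```bash
python3 - <<'E'
from h import *
t=np.array([0.26724696,0.5925392,0.21456342]);R=Rn.from_rotvec([-6.60663320e-01,-3.07133007,-1.18577294e-04]).as_matrix()
for y in(-.056,.056):
    for z in(-.055,-.008,.0,.011):print(y,z,np.round(proj('scene',t+R@[0,y,z])))
a=cv2.imread('pics/scene0.png')[200:320,40:200];a=cv2.resize(a,(800,600),interpolation=2)
cv2.imwrite('pics/c5.png',a)
E
```

```text
-0.056 -0.055 [167. 268.]
-0.056 -0.008 [171. 294.]
-0.056 0.0 [172. 299.]
-0.056 0.011 [173. 305.]
0.056 -0.055 [ 93. 274.]
0.056 -0.008 [ 99. 301.]
0.056 0.0 [100. 305.]
0.056 0.011 [101. 311.]
```

View pics/c5.png

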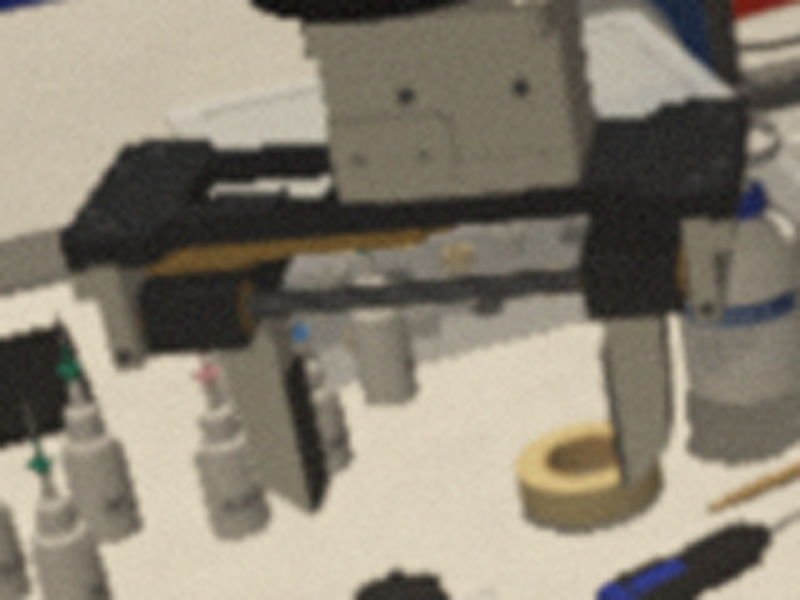

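The fingertips in the first scene picture end at about (102,302) and (167,297). That is some 8 px, or about 15 mm, higher than the stated geometry predicts, so contact should come lower than calculated. Contact itself will calibrate this.

>>> {"method": "send_rows", "body": {"moves": [[0,[0,0,0.04],0],[0,[0,0,0.04],0],[0,[0,0,0],0]]}}

```text
clock: 12.0
tcp_pos: [0.5616, -0.1046, 0.1272]
orientation: [0.359, -3.121, -0.0]
force: [-0.5, 0.2, 0.8]
grip_width: 0.002
grip_force: 0.0
```

>>> {"method": "send_rows", "body": {"moves": [[0,[0,0,0.04],0],[0,[0,0,0],0]]}}

```text
clock: 12.2
tcp_pos: [0.5616, -0.1047, 0.1265]
orientation: [0.358, -3.121, -0.0]
force: [-0.7, -0.1, 0.2]
grip_width: 0.006
grip_force: 0.0
```

>>> {"method": "send_rows", "body": {"moves": [[0,[0,0,0.04],0],[0,[0,0,0],0]]}}

```text
clock: 12.4
tcp_pos: [0.5616, -0.1047, 0.1257]
orientation: [0.358, -3.121, -0.0]
force: [-0.1, -0.5, 0.1]
grip_width: 0.008
grip_force: 0.0
```

>>> {"method": "send_rows", "body": {"moves": [[0,[0,0,0.04],0],[0,[0,0,0],0]]}}

```text
clock: 12.6
tcp_pos: [0.5616, -0.1047, 0.1249]
orientation: [0.358, -3.121, -0.0]
force: [-0.7, -0.2, -0.3]
grip_width: 0.005
grip_force: 0.0
```

>>> {"method": "send_rows", "body": {"moves": [[0,[0,0,0.04],0],[0,[0,0,0],0]]}}

```text
clock: 12.8
tcp_pos: [0.5616, -0.1047, 0.1241]
orientation: [0.359, -3.121, -0.0]
force: [-0.6, 0.2, -0.3]
grip_width: 0.005
grip_force: 0.0
```

>>> {"method": "send_rows", "body": {"moves": [[0,[0,0,0.04],0],[0,[0,0,0],0]]}}

```text
clock: 13.0
tcp_pos: [0.5616, -0.1047, 0.1233]
orientation: [0.359, -3.121, -0.0]
force: [0.2, -0.3, 0.2]
grip_width: 0.007
grip_force: 0.0
```

>>> {"method": "send_rows", "body": {"moves": [[0,[0,0,0.03],0],[0,[0,0,0],0]]}}

```text
clock: 13.2
tcp_pos: [0.5616, -0.1047, 0.1227]
orientation: [0.358, -3.121, -0.0]
force: [-0.8, 0.0, -0.5]
grip_width: 0.007
grip_force: 0.0
```

>>> {"method": "send_rows", "body": {"moves": [[0,[0,0,0.03],0],[0,[0,0,0],0]]}}

```text
clock: 13.4
tcp_pos: [0.5617, -0.1047, 0.1222]
orientation: [0.358, -3.121, -0.0]
force: [-0.5, 0.5, -0.5]
grip_width: 0.002
grip_force: 0.0
```

>>> {"method": "send_rows", "body": {"moves": [[0,[0,0,0.03],0],[0,[0,0,0],0]]}}

```text
clock: 13.6
tcp_pos: [0.5616, -0.1046, 0.1215]
orientation: [0.359, -3.121, -0.0]
force: [-0.5, -0.1, 0.4]
grip_width: 0.005
grip_force: 0.0
```

>>> {"method": "send_rows", "body": {"moves": [[0,[0,0,0.03],0],[0,[0,0,0],0]]}}

```text
clock: 13.8
tcp_pos: [0.5616, -0.1047, 0.1209]
orientation: [0.358, -3.121, -0.0]
force: [-0.1, 1.4, 0.4]
grip_width: 0.001
grip_force: 0.0
```

>>> {"method": "send_rows", "body": {"moves": [[0,[0,0,0.03],0],[0,[0,0,0],0]]}}

```text
clock: 14.0
tcp_pos: [0.5616, -0.1046, 0.1203]
orientation: [0.359, -3.121, -0.0]
force: [0.6, 0.4, 0.8]
grip_width: 0.009
grip_force: 0.0
```

>>> {"method": "send_rows", "body": {"moves": [[0,[0,0,0.03],0],[0,[0,0,0],0]]}}

```text
clock: 14.2
tcp_pos: [0.5616, -0.1047, 0.1197]
orientation: [0.359, -3.121, -0.0]
force: [-0.0, -0.5, 0.1]
grip_width: 0.009
grip_force: 0.0
```

```bash
python3 - <<'E'
from h import *
st=robot.get_state();print(st['clock'],st['tcp_pos'],st['force'])
b=robot.read_camera('scene')[180:240,335:425]
c=cv2.imread('pics/s2.png')[180:240,335:425,::-1]
cv2.imwrite('pics/c6.png',np.hstack([cv2.resize(cv2.convertScaleAbs(x,alpha=1.5),(400,480),interpolation=2) for x in (c,b)])[:,:,::-1])
E
```

```text
14.2 [ 0.56162899 -0.10465836  0.11971507] [-0.04221009 -0.45741541  0.07339442]
```

View pics/c6.png

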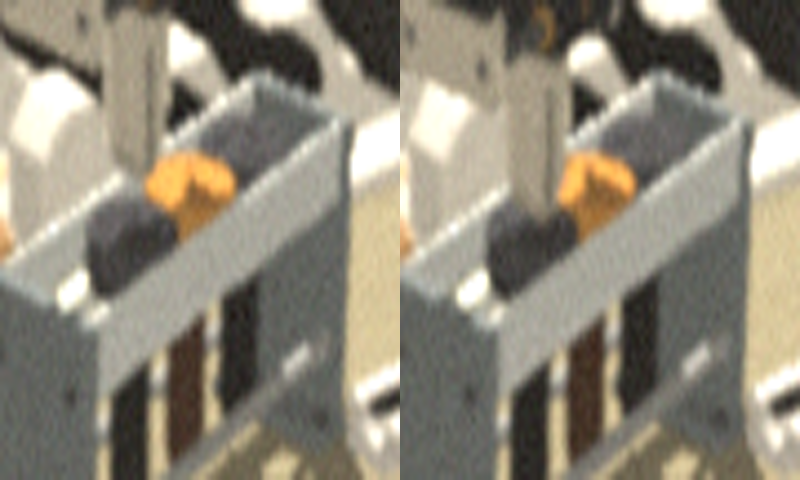

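Left (TCP z .135) and right (.1197): the finger tip now reaches the iron's rear edge at about (540,215). Its face centre is at about (530,235), so contact is only some 3–6 mm further down.

>>> {"method": "send_rows", "body": {"moves": [[0,[0,0,0.03],0],[0,[0,0,0],0]]}}

```text
clock: 14.45
tcp_pos: [0.5616, -0.1046, 0.1191]
orientation: [0.359, -3.121, -0.0]
force: [0.1, -0.3, 0.1]
grip_width: 0.002
grip_force: 0.0
```

>>> {"method": "send_rows", "body": {"moves": [[0,[0,0,0.03],0],[0,[0,0,0],0]]}}

```text
clock: 14.65
tcp_pos: [0.5616, -0.1047, 0.1185]
orientation: [0.358, -3.121, -0.0]
force: [0.1, -0.4, -0.1]
grip_width: 0.004
grip_force: 0.0
```

>>> {"method": "send_rows", "body": {"moves": [[0,[0,0,0.03],0],[0,[0,0,0],0]]}}

```text
clock: 14.85
tcp_pos: [0.5616, -0.1047, 0.1179]
orientation: [0.358, -3.121, -0.0]
force: [0.4, 0.3, -0.2]
grip_width: 0.006
grip_force: 0.0
```

>>> {"method": "send_rows", "body": {"moves": [[0,[0,0,0.03],0],[0,[0,0,0],0]]}}

```text
clock: 15.05
tcp_pos: [0.5616, -0.1046, 0.1173]
orientation: [0.358, -3.121, -0.0]
force: [0.9, 0.6, 1.0]
grip_width: 0.005
grip_force: 0.0
```

>>> {"method": "send_rows", "body": {"moves": [[0,[0,0,0.03],0],[0,[0,0,0],0]]}}

```text
clock: 15.25
tcp_pos: [0.5616, -0.1046, 0.1167]
orientation: [0.359, -3.121, -0.0]
force: [-0.6, 0.1, 0.6]
grip_width: 0.007
grip_force: 0.0
```

>>> {"method": "send_rows", "body": {"moves": [[0,[0,0,0.03],0],[0,[0,0,0],0]]}}

```text
clock: 15.45
tcp_pos: [0.5616, -0.1047, 0.1161]
orientation: [0.358, -3.121, -0.0]
force: [-0.2, -0.4, -0.3]
grip_width: 0.003
grip_force: 0.0
```

>>> {"method": "send_rows", "body": {"moves": [[0,[0,0,0.03],0],[0,[0,0,0],0]]}}

```text
clock: 15.65
tcp_pos: [0.5616, -0.1047, 0.1155]
orientation: [0.359, -3.121, -0.0]
force: [-0.5, -0.3, -0.3]
grip_width: 0.006
grip_force: 0.0
```

>>> {"method": "send_rows", "body": {"moves": [[0,[0,0,0.03],0],[0,[0,0,0],0]]}}

```text
clock: 15.85
tcp_pos: [0.5619, -0.1047, 0.1153]
orientation: [-0.358, 3.121, -0.0]
force: [0.3, 0.4, 2.3]
grip_width: 0.005
grip_force: 1.0
```

>>> {"method": "send_rows", "body": {"moves": [[0,[0,0,0.03],0],[0,[0,0,0],0]]}}

```text
clock: 16.05
tcp_pos: [0.5624, -0.1048, 0.1152]
orientation: [-0.358, 3.12, -0.001]
force: [-1.2, -0.4, 5.2]
grip_width: 0.003
grip_force: 2.7
```

>>> {"method": "send_rows", "body": {"moves": [[0,[0,0,0.03],0],[0,[0,0,0],0]]}}

```text
clock: 16.25
tcp_pos: [0.5629, -0.1049, 0.1152]
orientation: [-0.358, 3.119, -0.001]
force: [-0.6, 0.2, 8.3]
grip_width: 0.005
grip_force: 4.1
```

Contact came at TCP z 0.1153, so the tips sit about 23 mm higher than stated. With 8 N on it, I slide this iron outward.

>>> {"method": "send_rows", "body": {"moves": [[0,[0,0.2,0.01],0],[0,[0,0.3,0],0],[0,[0,0.3,0],0],[0,[0,0.3,0],0]]}}

```text
clock: 16.65
tcp_pos: [0.5585, -0.0839, 0.1152]
orientation: [-0.357, 3.117, -0.002]
force: [-0.2, -1.0, 7.3]
grip_width: 0.004
grip_force: 3.8
```

>>> {"method": "send_rows", "body": {"moves": [[0,[0,0.3,0],0],[0,[0,0.3,0],0],[0,[0,0.3,0],0],[0,[0,0.2,0],0],[0,[0,0.1,0],0],[0,[0,0,0],0]]}}

```text
clock: 17.25
tcp_pos: [0.553, -0.0598, 0.1152]
orientation: [-0.359, 3.117, -0.001]
force: [0.9, -0.1, 8.1]
grip_width: 0.003
grip_force: 4.1
```

>>> {"method": "send_rows", "body": {"moves": [[0,[0,0,-0.3],0],[0,[0,0,-1],0],[0,[0,0,-1],0],[0,[0,-1,-1],0],[0,[0,-1,-1],0],[0,[0,-1,-1],0],[0,[0,-1,-1],0],[0,[0,-1,-1],0],[0,[0,0,-1],0],[0,[0,0,0],0],[0,[0,0,0],0]]}}

```text
clock: 18.35
tcp_pos: [0.5738, -0.1569, 0.2794]
orientation: [-0.359, 3.121, 0.001]
force: [-0.6, 0.8, 0.2]
grip_width: 0.005
grip_force: 0.0
```

```bash
python3 - <<'E'
from h import *
s=robot.get_state();print(s['clock'],s['tcp_pos'],s['orientation'],s['force'])
save('wrist','w5.png')
for n in('lap_iron_a_head','lap_brass_head','rail_end'):
    for d in robot.place_of(n,'wrist'): print(n,d['conf'],np.round(d['location']),np.round(atz('wrist',d['location'],.117,s),4))
E
```

```text
18.35 [ 0.57377069 -0.15687429  0.27936831] [-3.58976329e-01  3.12100193e+00  6.13381809e-04] [-0.57672118  0.82385485  0.18913104]
lap_iron_a_head 0.86 [421. 216.] [ 0.5518 -0.0592  0.117 ]
lap_brass_head 0.81 [316. 216.] [ 0.5761 -0.161   0.117 ]
rail_end 0.88 [452. 215.] [ 0.5435 -0.0284  0.117 ]
```

View pics/w5.png

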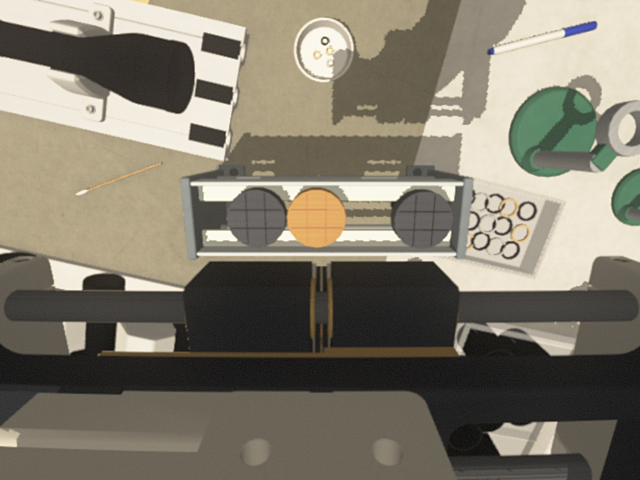

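The first iron now hangs near the +y end at (422,218). Brass is at (316,218) and the other iron at (257,217), with about 37 mm free to its left. Next I press and slide that one.

>>> {"method": "send_rows", "body": {"moves": [[0,[0,-0.79,1],0],[0,[0,-0.79,1],0],[0,[0,-0.79,1],0],[0,[0,-0.79,1],0],[0,[0,0,1],0],[0,[0,0,1],0],[0,[0,0,1],0],[0,[0,0,0.6],0],[0,[0,0,0.4],0],[0,[0,0,0],0],[0,[0,0,0],0]]}}

```text
clock: 19.65
tcp_pos: [0.5887, -0.2189, 0.1201]
orientation: [-0.359, 3.12, -0.0]
force: [-0.2, 1.2, 0.0]
grip_width: 0.006
grip_force: 0.0
```

>>> {"method": "send_rows", "body": {"moves": [[0,[0,0,0.1],0],[0,[0,0,0],0]]}}

```text
clock: 19.85
tcp_pos: [0.5887, -0.219, 0.1183]
orientation: [-0.358, 3.12, -0.001]
force: [0.1, -0.1, -0.4]
grip_width: 0.009
grip_force: 0.0
```

>>> {"method": "send_rows", "body": {"moves": [[0,[0,0,0.05],0],[0,[0,0,0],0]]}}

```text
clock: 20.05
tcp_pos: [0.5883, -0.2188, 0.1168]
orientation: [-0.358, 3.121, -0.0]
force: [-0.1, 0.9, 0.5]
grip_width: 0.005
grip_force: 0.0
```

>>> {"method": "send_rows", "body": {"moves": [[0,[0,0,0.05],0],[0,[0,0,0],0]]}}

```text
clock: 20.25
tcp_pos: [0.5882, -0.2188, 0.1155]
orientation: [0.358, -3.121, -0.0]
force: [-0.3, 0.8, 0.2]
grip_width: 0.008
grip_force: 0.0
```

>>> {"method": "send_rows", "body": {"moves": [[0,[0,0,0.05],0],[0,[0,0,0],0]]}}

```text
clock: 20.45
tcp_pos: [0.5889, -0.219, 0.1153]
orientation: [-0.358, 3.12, -0.001]
force: [-0.9, -0.1, 4.1]
grip_width: 0.004
grip_force: 1.9
```

>>> {"method": "send_rows", "body": {"moves": [[0,[0,0,0.03],0],[0,[0,0,0],0]]}}

```text
clock: 20.65
tcp_pos: [0.5893, -0.2192, 0.1153]
orientation: [-0.358, 3.119, -0.001]
force: [-0.6, -0.0, 6.6]
grip_width: 0.004
grip_force: 3.4
```

>>> {"method": "send_rows", "body": {"moves": [[0,[0,0,0.02],0],[0,[0,0,0],0]]}}

```text
clock: 20.85
tcp_pos: [0.5896, -0.2193, 0.1153]
orientation: [-0.358, 3.118, -0.002]
force: [-0.7, 0.0, 8.8]
grip_width: 0.004
grip_force: 4.2
```

>>> {"method": "send_rows", "body": {"moves": [[0,[0,-0.2,0],0],[0,[0,-0.3,0],0],[0,[0,-0.3,0],0],[0,[0,-0.3,0],0],[0,[0,-0.3,0],0],[0,[0,-0.2,0],0],[0,[0,0,0],0]]}}

```text
clock: 21.55
tcp_pos: [0.5971, -0.2511, 0.1153]
orientation: [-0.357, 3.118, -0.003]
force: [0.1, -1.3, 7.1]
grip_width: 0.002
grip_force: 3.6
```

>>> {"method": "send_rows", "body": {"moves": [[0,[0,0,-0.3],0],[0,[0,0,-1],0],[90,[0,0.9,-1],0],[90,[0,0.9,-1],0],[90,[0,0.9,-1],0],[90,[0,0.9,-1],0],[90,[0,0.9,-1],0],[90,[0,0,-1],0],[90,[0,0,0],0],[90,[0,0,0],0],[90,[0,0,0],0]]}}

```text
clock: 22.65
tcp_pos: [0.5742, -0.1626, 0.2582]
orientation: [0.357, -3.119, -0.001]
force: [-0.0, 0.7, -0.4]
grip_width: 0.739
grip_force: 0.0
```

```bash
cat > m.py <<'E'
from h import *
def brass(st,im,z):
    hsv=cv2.cvtColor(im,cv2.COLOR_RGB2HSV)
    m=((hsv[...,0]>8)&(hsv[...,0]<25)&(hsv[...,1]>110)&(hsv[...,2]>120)).astype(np.uint8)
    m[:150]=0;m[262:]=0;m[:,:230]=0;m[:,410:]=0
    c=max(cv2.findContours(m,0,2)[0],key=cv2.contourArea)
    (cx,cy),ax,_=cv2.fitEllipse(cv2.convexHull(c));return (cx,cy),ax
E
python3 - <<'E'
from m import *
s=robot.get_state();print(s['clock'],s['tcp_pos'],s['orientation'],s['grip_width'])
R=Rn.from_rotvec(s['orientation']).as_matrix()
im=save('wrist','w6.png')
p,ax=brass(s,im,.127);X=atz('wrist',p,.127,s);print('brass',p,ax,np.round(X,4),'tool',np.round(1e3*(R.T@(X-s['tcp_pos'])),1))
for n in('lap_iron_a_head','lap_brass_head'):
    for d in robot.place_of(n,'wrist'):
        X=atz('wrist',d['location'],.117,s);print(n,d['conf'],np.round(d['location']),np.round(X,4),np.round(1e3*(R.T@(X-s['tcp_pos'])),1))
g=cv2.cvtColor(im,cv2.COLOR_RGB2GRAY)
for x in(290,375):print(x,g[165:262,x].tolist())
E
```

```text
22.65 [ 0.57418519 -0.1626112   0.2582302 ] [ 3.57097784e-01 -3.11898217e+00 -9.17851184e-04] 0.739080366969817
brass (321.85235595703125, 223.46234130859375) (61.84012985229492, 62.63241195678711) [ 0.5752 -0.1612  0.127 ] tool [ -1.6   1.  131.2]
lap_iron_a_head 0.78 [435. 224.] [ 0.5534 -0.0567  0.117 ] [ -4.  107.7 141.3]
lap_brass_head 0.91 [322. 221.] [ 0.5747 -0.1611  0.117 ] [ -1.2   1.2 141.2]
290 [96, 98, 98, 97, 100, 98, 98, 97, 98, 98, 98, 99, 96, 99, 121, 140, 148, 125, 109, 125, 186, 233, 243, 238, 232, 245, 248, 247, 247, 247, 248, 248, 247, 248, 248, 248, 248, 248, 251, 250, 202, 156, 159, 159, 158, 159, 162, 162, 140, 104, 96, 98, 96, 102, 108, 114, 128, 161, 167, 166, 164, 160, 156, 152, 132, 118, 138, 158, 177, 185, 141, 150, 233, 251, 249, 248, 248, 248, 248, 248, 249, 252, 251, 193, 152, 153, 154, 152, 137, 117, 111, 115, 115, 111, 120, 169, 226]
375 [116, 97, 96, 97, 99, 100, 95, 97, 110, 153, 165, 166, 159, 135, 127, 145, 149, 122, 111, 127, 189, 233, 240, 233, 218, 242, 248, 247, 247, 246, 247, 246, 247, 247, 247, 248, 247, 248, 250, 248, 190, 156, 166, 164, 166, 165, 166, 159, 118, 99, 100, 99, 100, 100, 96, 114, 151, 164, 163, 165, 166, 166, 167, 160, 130, 113, 132, 162, 177, 179, 138, 154, 237, 249, 248, 247, 248, 246, 247, 247, 247, 251, 249, 189, 151, 152, 152, 152, 134, 117, 113, 112, 114, 110, 121, 175, 228]
```

```bash
python3 - <<'E'
from m import *
im=cv2.imread('pics/w6.png');g=cv2.cvtColor(im,cv2.COLOR_BGR2GRAY)
for y in (200,222,240):print(y,list(zip(range(140,500,4),g[y,140:500:4].tolist())))
E
```

```text
200 [(140, 169), (144, 170), (148, 168), (152, 164), (156, 166), (160, 162), (164, 163), (168, 164), (172, 164), (176, 168), (180, 156), (184, 159), (188, 107), (192, 68), (196, 88), (200, 153), (204, 148), (208, 103), (212, 101), (216, 104), (220, 105), (224, 105), (228, 104), (232, 103), (236, 100), (240, 55), (244, 51), (248, 143), (252, 157), (256, 152), (260, 250), (264, 248), (268, 248), (272, 248), (276, 248), (280, 248), (284, 248), (288, 248), (292, 248), (296, 249), (300, 165), (304, 177), (308, 188), (312, 175), (316, 186), (320, 186), (324, 185), (328, 186), (332, 174), (336, 187), (340, 163), (344, 122), (348, 154), (352, 150), (356, 249), (360, 247), (364, 247), (368, 247), (372, 247), (376, 247), (380, 247), (384, 248), (388, 247), (392, 247), (396, 247), (400, 247), (404, 247), (408, 250), (412, 105), (416, 57), (420, 60), (424, 100), (428, 76), (432, 103), (436, 99), (440, 97), (444, 98), (448, 79), (452, 98), (456, 148), (460, 152), (464, 247), (468, 170), (472, 87), (476, 88), (480, 158), (484, 154), (488, 203), (492, 215), (496, 215)]
222 [(140, 166), (144, 170), 
[... 1412 characters left out ...]
48), (264, 248), (268, 248), (272, 248), (276, 248), (280, 248), (284, 247), (288, 248), (292, 248), (296, 196), (300, 187), (304, 185), (308, 185), (312, 178), (316, 185), (320, 184), (324, 183), (328, 185), (332, 176), (336, 182), (340, 182), (344, 179), (348, 195), (352, 248), (356, 247), (360, 247), (364, 247), (368, 247), (372, 247), (376, 247), (380, 246), (384, 247), (388, 247), (392, 247), (396, 247), (400, 247), (404, 248), (408, 86), (412, 98), (416, 101), (420, 100), (424, 96), (428, 100), (432, 100), (436, 97), (440, 98), (444, 83), (448, 96), (452, 97), (456, 98), (460, 94), (464, 138), (468, 80), (472, 87), (476, 151), (480, 151), (484, 137), (488, 142), (492, 212), (496, 167)]
```

>>> {"method": "send_rows", "body": {"moves": [[74,[-0.1,0.05,0.5],0],[74,[0,0,0.5],0],[74,[0,0,0.5],0],[74,[0,0,0.5],0],[74,[0,0,0],0],[74,[0,0,0],0]]}}

```text
clock: 23.4
tcp_pos: [0.5766, -0.1609, 0.2191]
orientation: [0.358, -3.12, -0.0]
force: [0.2, 1.3, 0.6]
grip_width: 0.805
grip_force: 0.0
```

>>> {"method": "send_rows", "body": {"moves": [[74,[0,0,0.8],0],[74,[0,0,0.8],0],[74,[0,0,0.8],0],[74,[0,0,0.8],0],[74,[0,0,0.8],0],[74,[0,0,0.8],0],[74,[0,0,0.2],0],[74,[0,0,0],0],[74,[0,0,0],0]]}}

```text
clock: 24.3
tcp_pos: [0.5776, -0.1611, 0.1206]
orientation: [-0.358, 3.12, -0.001]
force: [-0.1, -0.2, -0.4]
grip_width: 0.806
grip_force: 0.0
```

>>> {"method": "send_rows", "body": {"moves": [[74,[0,0,0.2],0],[74,[0,0,0.2],0],[74,[0,0,0.1],0],[74,[0,0,0],0]]}}

```text
clock: 24.7
tcp_pos: [0.5765, -0.1608, 0.1092]
orientation: [0.358, -3.12, -0.0]
force: [0.2, -0.1, 0.1]
grip_width: 0.802
grip_force: 0.0
```

>>> {"method": "send_rows", "body": {"moves": [[74,[0,0,0.2],0],[74,[0,0,0.2],0],[74,[0,0,0.1],0],[74,[0,0,0],0]]}}

```text
clock: 25.1
tcp_pos: [0.5764, -0.1608, 0.099]
orientation: [0.358, -3.12, -0.001]
force: [-0.3, 0.9, -0.7]
grip_width: 0.807
grip_force: 0.0
```

>>> {"method": "send_rows", "body": {"moves": [[74,[0,0,0.15],0],[74,[0,0,0.1],0],[74,[0,0,0],0]]}}

```text
clock: 25.4
tcp_pos: [0.5766, -0.1608, 0.0942]
orientation: [0.358, -3.12, -0.0]
force: [-0.1, -0.5, -0.2]
grip_width: 0.811
grip_force: 0.0
```

>>> {"method": "send_rows", "body": {"moves": [[74,[0,0,0.15],0],[74,[0,0,0.1],0],[74,[0,0,0],0]]}}

```text
clock: 25.7
tcp_pos: [0.5765, -0.1608, 0.0892]
orientation: [0.359, -3.12, -0.0]
force: [-0.6, 0.4, 0.2]
grip_width: 0.805
grip_force: 0.0
```

>>> {"method": "send_rows", "body": {"moves": [[65,[0,0,0],0],[60,[0,0,0],0],[50,[0,0,0],0],[50,[0,0,0],0],[50,[0,0,0],0]], "squeeze": 10}}

```text
clock: 26.2
tcp_pos: [0.5769, -0.161, 0.0897]
orientation: [-0.358, 3.121, -0.0]
force: [0.4, -0.4, 0.7]
grip_width: 0.628
grip_force: 10.0
```

>>> {"method": "send_rows", "body": {"moves": [[50,[0,0,0],0],[50,[0,0,0],0],[50,[0,0,-0.1],0],[50,[0,0,-0.2],0],[50,[0,0,-0.3],0],[50,[0,0,-0.4],0],[50,[0,0,-0.4],0]], "squeeze": 30}}

```text
clock: 26.9
tcp_pos: [0.5769, -0.1609, 0.1184]
orientation: [-0.359, 3.121, -0.0]
force: [0.1, -0.7, -4.0]
grip_width: 0.624
grip_force: 30.0
```

>>> {"method": "send_rows", "body": {"moves": [[50,[0,0,-0.6],0],[50,[0,0,-0.7],0],[50,[0,0,-0.8],0],[50,[0,0,-0.8],0],[50,[0,0,-0.8],0],[50,[0,0,-0.8],0],[50,[0,0,-0.8],0],[50,[0,0,-0.8],0],[50,[0,0,-0.4],0],[50,[0,0,0],0],[50,[0,0,0],0]]}}

```text
clock: 28.0
tcp_pos: [0.5765, -0.1608, 0.2475]
orientation: [0.358, -3.121, -0.0]
force: [0.5, -0.2, -3.4]
grip_width: 0.629
grip_force: 30.0
```

```bash
python3 - <<'E'
from m import *
s=robot.get_state();print(s['clock'],s['tcp_pos'],s['orientation'],s['force'],s['grip_width'])
R=Rn.from_rotvec(s['orientation']).as_matrix();im=save('wrist','w7.png')
for n in('lap_brass_head','lap_iron_a_head','ring_top'):
    for d in robot.place_of(n,'wrist'):
        z=s['tcp_pos'][2]+.03 if 'brass' in n else .117 if 'iron' in n else .125
        X=atz('wrist',d['location'],z,s);print(n,round(d['conf'],2),np.round(d['location']),np.round(X,4),np.round(1e3*(R.T@(X-s['tcp_pos'])),1))
hsv=cv2.cvtColor(im,cv2.COLOR_RGB2HSV)
m=((hsv[...,0]>8)&(hsv[...,0]<25)&(hsv[...,1]>110)&(hsv[...,2]>100)).astype(np.uint8)
n,_,st,c=cv2.connectedComponentsWithStats(m)
for i in range(1,n):
    if st[i,4]>150:print(st[i],np.round(c[i]))
E
```

```text
28.0 [ 0.5765333  -0.16081986  0.24745567] [ 3.58445571e-01 -3.12080522e+00 -2.64221666e-04] [ 0.53125984 -0.18392077 -3.36713381] 0.628522208514199
lap_brass_head 0.58 [322. 296.] [ 0.5754 -0.1604  0.2775] [  1.    0.7 -30. ]
lap_iron_a_head 0.63 [437. 223.] [ 0.5537 -0.0573  0.117 ] [ -1.3 106.  130.5]
[ 257  230  129   61 5621] [321. 266.]
[187 282   9  55 197] [190. 310.]
[447 282   9  55 198] [451. 310.]
[ 261  324  121   30 3056] [321. 337.]
```

>>> {"method": "send_rows", "body": {"moves": [[50,[0.05,0.4,0],0],[50,[0.1,0.8,0],0],[50,[0.1,0.95,0],0],[50,[0.1,0.95,0],0],[50,[0.1,0.95,0],0],[50,[0.1,0.95,0],0],[50,[0.1,0.95,0],0],[50,[0.1,0.95,0],0],[50,[0.1,0.95,0],0],[50,[0.1,0.95,0],0],[50,[0.1,0.95,0],0],[50,[0.1,0.95,0],0],[50,[0.1,0.95,0],0],[50,[0.1,0.95,0],0],[50,[0.1,0.95,0],0],[50,[0.1,0.95,0],0],[50,[0.1,0.8,0],0],[50,[0.05,0.4,0],0],[50,[0,0,0],0],[50,[0,0,0],0]]}}

```text
clock: 30.2
tcp_pos: [0.4724, 0.1368, 0.2476]
orientation: [-0.359, 3.121, -0.001]
force: [-0.3, 0.3, -3.9]
grip_width: 0.626
grip_force: 30.0
```

```bash
cat > r.py <<'E'
from h import *
def ring(im,st,guess):
    # hypothesise ring centre: score radial edges of outer(26mm)/bore(16mm) circles on z=.125
    g=cv2.GaussianBlur(cv2.cvtColor(im,cv2.COLOR_RGB2GRAY).astype(np.float32),(0,0),0.7)
    a=np.linspace(0,2*np.pi,48,endpoint=False);best=[]
    def samp(c,r):
        P=[proj('wrist',np.array([c[0]+r*np.cos(t),c[1]+r*np.sin(t),.125]),st) for t in a]
        P=np.array(P,np.float32);return cv2.remap(g,P[:,:1].copy(),P[:,1:].copy(),1)[:,0]
    def score(c):
        d=np.concatenate([samp(c,.0245)-samp(c,.0275),samp(c,.0175)-samp(c,.0145)])
        return np.clip(d,-30,30).mean()
    for st_ in (.003,.001,.0003):
        G=[(score(guess+np.array([i,j])*st_),i,j) for i in range(-4,5) for j in range(-4,5)]
        s,i,j=max(G);guess=guess+np.array([i,j])*st_
    return guess,s
E
python3 - <<'E'
from r import *
s=robot.get_state();print(s['clock'],s['tcp_pos'],s['orientation'],s['force'][2],s['grip_width'])
R=Rn.from_rotvec(s['orientation']).as_matrix();t=np.array(s['tcp_pos'])
im=save('wrist','w8.png')
for d in robot.place_of('ring_top','wrist'):
    X=atz('wrist',d['location'],.125,s);print(round(d['conf'],2),np.round(d['location']),np.round(X,4),np.round(1e3*(R.T@(X-t)),1))
c,sc=ring(im,s,np.array([.422,.112]));print('fit8',c,sc,np.round(1e3*(R.T@(np.array([*c,.125])-t)),1))
s1=dict(tcp_pos=[0.42326231,0.1344709,0.31062231],orientation=[-3.90226142e-01,3.11705276e+00,1.10975791e-04])
print('fit1',ring(cv2.imread('pics/w1.png')[:,:,::-1],s1,np.array([.422,.112])))
hsv=cv2.cvtColor(im,cv2.COLOR_RGB2HSV)
m=((hsv[...,0]>8)&(hsv[...,0]<25)&(hsv[...,1]>110)&(hsv[...,2]>100)).astype(np.uint8)
print('head top row',[int(np.argmax(m[:,x])) for x in(300,310,321,330,340)])
# head hypothesis: bottom rim +x extreme and face edge rows for tool x offset
for ox in(-2,0,2,4):print(ox,[np.round(proj('wrist',t+R@[.029+ox/1e3,0,-h],s)) for h in(.0175,.0375)],np.round(proj('wrist',t+R@[ox/1e3,.029,-.0375],s)))
for x in(310,321,330):print(x,m[220:290,x].tolist(),hsv[225:290,x,2].tolist())
E
```

```text
30.2 [0.47243869 0.13679273 0.24763987] [-3.58717151e-01  3.12091899e+00 -7.93234643e-04] -3.9217852501760593 0.6262420745401726
0.85 [447. 244.] [0.4643 0.2515 0.125 ] [-18.1 113.6 122.6]
0.8 [304. 162.] [0.4233 0.1104 0.125 ] [ 53.8 -14.4 122.6]Traceback (most recent call last):
  File "<stdin>", line 7, in <module>
  File "r.py", line 13, in ring
    G=[(score(guess+np.array([i,j])*st_),i,j) for i in range(-4,5) for j in range(-4,5)]
        ~~~~~^^^^^^^^^^^^^^^^^^^^^^^^^^^
  File "r.py", line 10, in score
    d=np.concatenate([samp(c,.0245)-samp(c,.0275),samp(c,.0175)-samp(c,.0145)])
                                                  ~~~~^^^^^^^^^
  File "r.py", line 7, in samp
    P=[proj('wrist',np.array([c[0]+r*np.cos(t),c[1]+r*np.sin(t),.125]),st) for t in a]
       ~~~~^^^^^^^^^^^^^^^^^^^^^^^^^^^^^^^^^^^^^^^^^^^^^^^^^^^^^^^^^^^^^^^
  File "h.py", line 21, in proj
    c=robot.calibration(cam)
ValueError: time passes only in moves, steps and waits
```

```bash
sed -i 's/^from plant import robot/from plant import robot\nimport functools\ncal=functools.lru_cache(None)(lambda c: robot.calibration(c))/; s/c=robot.calibration(cam)/c=cal(cam)/' h.py
python3 - <<'E'
from r import *
s=dict(tcp_pos=[0.47243869,0.13679273,0.24763987],orientation=[-3.58717151e-01,3.12091899e+00,-7.93234643e-04])
R=Rn.from_rotvec(s['orientation']).as_matrix();t=np.array(s['tcp_pos'])
im=cv2.imread('pics/w8.png')[:,:,::-1].copy()
c,sc=ring(im,s,np.array([.422,.112]));print('fit8',c,sc,np.round(1e3*(R.T@(np.array([*c,.125])-t)),1))
s1=dict(tcp_pos=[0.42326231,0.1344709,0.31062231],orientation=[-3.90226142e-01,3.11705276e+00,1.10975791e-04])
print('fit1',ring(cv2.imread('pics/w1.png')[:,:,::-1].copy(),s1,np.array([.422,.112])))
hsv=cv2.cvtColor(im,cv2.COLOR_RGB2HSV)
m=((hsv[...,0]>5)&(hsv[...,0]<28)&(hsv[...,1]>90)&(hsv[...,2]>60)).astype(np.uint8)
for ox in(-2,0,2,4):print(ox,[np.round(proj('wrist',t+R@[.029+ox/1e3,0,-h],s),1) for h in(.0175,.0375)],np.round(proj('wrist',t+R@[ox/1e3,.029,-.0375],s)))
for x in(310,321,332):print(x,m[215:275,x].tolist(),hsv[215:275,x,2].tolist())
# face width by row
print([(y,int(np.flatnonzero(m[y,240:400])[0])+240,int(np.flatnonzero(m[y,240:400])[-1])+240) for y in range(240,292,6) if m[y,240:400].any()])
E
```

```text
fit8 [0.4227 0.111 ] 17.24256 [ 54.3 -13.8 122.6]
fit1 (array([0.4227, 0.1116]), np.float32(28.223883))
-2 [array([320.3, 233.4]), array([320.1, 245.4])] [387. 310.]
0 [array([320.3, 229.2]), array([320.1, 240.7])] [387. 306.]
2 [array([320.3, 225. ]), array([320.1, 236. ])] [388. 301.]
4 [array([320.3, 220.8]), array([320.1, 231.2])] [388. 297.]
310 [0, 0, 0, 0, 0, 0, 0, 0, 0, 0, 0, 0, 0, 0, 0, 1, 1, 1, 1, 1, 1, 1, 1, 1, 1, 1, 1, 1, 1, 1, 1, 1, 1, 1, 1, 1, 1, 1, 1, 1, 1, 1, 1, 1, 1, 1, 1, 1, 1, 1, 1, 1, 1, 1, 1, 1, 1, 1, 1, 1] [243, 243, 242, 243, 242, 243, 240, 241, 240, 241, 240, 230, 194, 136, 95, 90, 103, 109, 108, 104, 107, 106, 106, 107, 107, 114, 130, 141, 138, 137, 136, 136, 134, 135, 133, 135, 134, 134, 135, 138, 136, 137, 138, 133, 136, 133, 130, 132, 135, 135, 137, 136, 136, 136, 135, 135, 137, 135, 131, 133]
321 [0, 0, 0, 0, 0, 0, 0, 0, 0, 0, 0, 0, 0, 0, 1, 1, 1, 1, 1, 1, 1, 1, 1, 1, 1, 1, 1, 1, 1, 1, 1, 1, 1, 1, 1, 1, 1, 1, 1, 1, 1, 1, 1, 1, 1, 1, 1, 1, 1, 1, 1, 1, 1, 1, 1, 1, 1, 1, 1, 1] [242, 242, 242, 243, 243, 243, 245, 246, 245, 183, 92, 63, 64, 67, 73, 103, 125, 1
[... 152 characters left out ...]
, 133, 135, 136, 135, 137, 136, 137, 138, 136, 138, 133, 132]
332 [0, 0, 0, 0, 0, 0, 0, 0, 0, 0, 0, 0, 0, 0, 0, 1, 1, 1, 1, 1, 1, 1, 1, 1, 1, 1, 1, 1, 1, 1, 1, 1, 1, 1, 1, 1, 1, 1, 1, 1, 1, 1, 1, 1, 1, 1, 1, 1, 1, 1, 1, 1, 1, 1, 1, 1, 1, 1, 1, 1] [243, 242, 242, 242, 242, 242, 242, 242, 242, 242, 245, 245, 233, 164, 104, 98, 103, 112, 109, 104, 104, 108, 107, 107, 110, 117, 133, 143, 138, 140, 135, 137, 136, 137, 137, 133, 133, 135, 137, 139, 137, 138, 138, 134, 133, 132, 134, 134, 133, 136, 135, 135, 137, 137, 138, 136, 134, 133, 134, 132]
[(240, 266, 354), (246, 269, 362), (252, 274, 368), (258, 270, 373), (264, 267, 376), (270, 262, 380), (276, 259, 383), (282, 257, 385), (288, 256, 386)]
```

>>> {"method": "send_rows", "body": {"moves": [[50,[0.3,-0.1,0],0],[50,[0.6,-0.15,0],0],[50,[0.6,-0.15,0],0],[50,[0.6,-0.15,0.3],0],[50,[0.4,-0.1,0.5],0],[50,[0.2,-0.04,0.5],0],[50,[0,0,0.5],0],[50,[0,0,0.3],0],[50,[0,0,0],0],[50,[0,0,0],0]]}}

```text
clock: 31.3
tcp_pos: [0.4234, 0.1118, 0.2055]
orientation: [0.359, -3.121, -0.0]
force: [0.8, 1.2, -3.2]
grip_width: 0.623
grip_force: 30.0
```

```bash
python3 - <<'E'
from h import *
s=robot.get_state();R=Rn.from_rotvec(s['orientation']).as_matrix()
for c in([.4227,.1110],[.4227,.1116]):print(s['clock'],s['tcp_pos'],s['force'],1e3*(R.T@(np.array([*c,.125])-s['tcp_pos'])))
E
```

```text
31.3 [0.42337361 0.11176534 0.20547146] [ 0.83862531  1.173764   -3.22672177] [ 0.80760872 -0.60139037 80.47161644]
31.3 [0.42337361 0.11176534 0.20547146] [ 0.83862531  1.173764   -3.22672177] [ 6.71399470e-01 -1.70556733e-02  8.04716440e+01]
```

>>> {"method": "send_rows", "body": {"moves": [[50,[0.03,-0.015,0.2],0],[50,[0,0,0.3],0],[50,[0,0,0.2],0],[50,[0,0,0],0]]}}

```text
clock: 31.7
tcp_pos: [0.4219, 0.1109, 0.1908]
orientation: [0.358, -3.12, 0.0]
force: [-0.6, -0.8, -4.0]
grip_width: 0.626
grip_force: 30.0
```

>>> {"method": "send_rows", "body": {"moves": [[50,[0,0,0.15],0],[50,[0,0,0.15],0],[50,[0,0,0],0]]}}

```text
clock: 32.0
tcp_pos: [0.4223, 0.111, 0.1852]
orientation: [0.358, -3.12, 0.0]
force: [-0.8, 0.0, -3.5]
grip_width: 0.621
grip_force: 30.0
```

>>> {"method": "send_rows", "body": {"moves": [[50,[0,0,0.15],0],[50,[0,0,0.15],0],[50,[0,0,0],0]]}}

```text
clock: 32.3
tcp_pos: [0.4222, 0.111, 0.1792]
orientation: [0.359, -3.12, 0.0]
force: [-0.3, 0.6, -3.9]
grip_width: 0.626
grip_force: 30.0
```

Butt is in the bore with no contact force. I keep lowering.

>>> {"method": "send_rows", "body": {"moves": [[50,[0,0,0.3],0],[50,[0,0,0.3],0],[50,[0,0,0.3],0],[50,[0,0,0],0]]}}

```text
clock: 32.7
tcp_pos: [0.4216, 0.1108, 0.1605]
orientation: [0.358, -3.119, 0.001]
force: [0.3, -0.2, -2.9]
grip_width: 0.625
grip_force: 30.0
```

>>> {"method": "send_rows", "body": {"moves": [[50,[0,0,0.3],0],[50,[0,0,0.3],0],[50,[0,0,0.3],0],[50,[0,0,0],0]]}}

```text
clock: 33.1
tcp_pos: [0.4217, 0.1109, 0.1426]
orientation: [0.358, -3.119, 0.0]
force: [0.3, 0.6, -4.0]
grip_width: 0.625
grip_force: 30.0
```

>>> {"method": "send_rows", "body": {"moves": [[50,[0,0,0.3],0],[50,[0,0,0.3],0],[50,[0,0,0.2],0],[50,[0,0,0],0]]}}

```text
clock: 33.5
tcp_pos: [0.422, 0.1109, 0.1269]
orientation: [0.358, -3.12, 0.0]
force: [-0.0, -0.7, -4.0]
grip_width: 0.626
grip_force: 30.0
```

>>> {"method": "send_rows", "body": {"moves": [[50,[0,0,0.25],0],[50,[0,0,0.25],0],[50,[0,0,0.2],0],[50,[0,0,0],0],[50,[0,0,0],0]]}}

```text
clock: 34.0
tcp_pos: [0.4225, 0.1111, 0.1135]
orientation: [0.358, -3.121, 0.0]
force: [0.1, 0.5, -3.3]
grip_width: 0.626
grip_force: 30.0
```

>>> {"method": "send_rows", "body": {"moves": [[50,[0,0,0.08],0],[50,[0,0,0],0]]}}

```text
clock: 34.2
tcp_pos: [0.4225, 0.1111, 0.112]
orientation: [-0.358, 3.121, 0.0]
force: [-0.3, -0.3, -3.3]
grip_width: 0.623
grip_force: 30.0
```

>>> {"method": "send_rows", "body": {"moves": [[50,[0,0,0.05],0],[50,[0,0,0],0]]}}

```text
clock: 34.4
tcp_pos: [0.4225, 0.1111, 0.111]
orientation: [0.358, -3.121, -0.0]
force: [0.1, -0.4, -3.5]
grip_width: 0.624
grip_force: 30.0
```

>>> {"method": "send_rows", "body": {"moves": [[50,[0,0,0.05],0],[50,[0,0,0],0]]}}

```text
clock: 34.6
tcp_pos: [0.4225, 0.1111, 0.1099]
orientation: [0.359, -3.121, 0.0]
force: [0.2, -0.1, -2.8]
grip_width: 0.62
grip_force: 30.0
```

>>> {"method": "send_rows", "body": {"moves": [[50,[0,0,0.05],0],[50,[0,0,0],0]]}}

```text
clock: 34.8
tcp_pos: [0.4225, 0.1111, 0.1089]
orientation: [0.359, -3.121, 0.0]
force: [0.2, 0.4, -4.4]
grip_width: 0.627
grip_force: 30.0
```

>>> {"method": "send_rows", "body": {"moves": [[50,[0,0,0.04],0],[50,[0,0,0],0]]}}

```text
clock: 35.0
tcp_pos: [0.4225, 0.1111, 0.1081]
orientation: [0.358, -3.121, -0.0]
force: [-0.4, -0.3, -4.3]
grip_width: 0.622
grip_force: 30.0
```

>>> {"method": "send_rows", "body": {"moves": [[50,[0,0,0.03],0],[50,[0,0,0],0]]}}

```text
clock: 35.2
tcp_pos: [0.4226, 0.1111, 0.1076]
orientation: [-0.359, 3.121, 0.0]
force: [-0.0, -0.0, -3.1]
grip_width: 0.624
grip_force: 30.0
```

>>> {"method": "send_rows", "body": {"moves": [[50,[0,0,0.03],0],[50,[0,0,0],0]]}}

```text
clock: 35.4
tcp_pos: [0.423, 0.1112, 0.1075]
orientation: [-0.358, 3.12, 0.0]
force: [-0.7, -1.2, 2.8]
grip_width: 0.619
grip_force: 30.0
```

Seated exactly at the predicted height. Releasing and rising.

>>> {"method": "send_rows", "body": {"moves": [[60,[0,0,0],0],[64,[0,0,0],0],[68,[0,0,0],0],[68,[0,0,0],0],[68,[0,0,0],0]], "squeeze": 5}}

```text
clock: 35.9
tcp_pos: [0.4226, 0.1111, 0.107]
orientation: [0.359, -3.121, -0.0]
force: [0.8, 0.5, 0.2]
grip_width: 0.737
grip_force: 0.0
```

>>> {"method": "send_rows", "body": {"moves": [[68,[0,0,-0.2],0],[68,[0,0,-0.4],0],[68,[0,0,-0.6],0],[68,[0,0,-1],0],[68,[0,0,-1],0],[68,[0,0,-1],0],[68,[0,0,-1],0],[68,[0,0,-1],0],[68,[-0.8,0,0],0],[68,[-0.8,0,0],0],[68,[-0.8,0,0],0],[68,[0,0,0],0],[68,[0,0,0],0]]}}

```text
clock: 37.2
tcp_pos: [0.469, 0.1219, 0.2315]
orientation: [0.358, -3.121, -0.0]
force: [-1.3, -0.1, -0.2]
grip_width: 0.744
grip_force: 0.0
```

```bash
python3 - <<'E'
from r import *
s=robot.get_state();print(s['clock'],s['tcp_pos'],s['force'])
im=save('wrist','w9.png')
for n in('lap_brass_head','lap_iron_a_head'):
  for cam in('wrist','top'):
    if cam=='top':save('top','t9.png')
    for d in robot.place_of(n,cam):
        X=atz(cam,d['location'],.135 if 'brass' in n else .117,s);print(cam,n,round(d['conf'],2),np.round(d['location']),np.round(X,4))
hsv=cv2.cvtColor(im,cv2.COLOR_RGB2HSV)
m=((hsv[...,0]>8)&(hsv[...,0]<25)&(hsv[...,1]>110)&(hsv[...,2]>100)).astype(np.uint8);m[:,:230]=0;m[:,410:]=0;m[255:]=0
c=max(cv2.findContours(m,0,2)[0],key=cv2.contourArea);e=cv2.fitEllipse(cv2.convexHull(c))
print(e,np.round(atz('wrist',e[0],.14,s),4))
E
```

```text
37.2 [0.468977   0.12193649 0.23152252] [-1.2816277  -0.0571434  -0.16929735]
wrist lap_brass_head 0.71 [322. 170.] [0.4208 0.1122 0.135 ]
wrist lap_iron_a_head 0.74 [104. 272.] [ 0.5555 -0.0597  0.117 ]
wrist lap_iron_a_head 0.2 [58. 84.] [ 0.4028 -0.109   0.117 ]
top lap_iron_a_head 0.82 [371. 211.] [ 0.5584 -0.0572  0.117 ]
top lap_iron_a_head 0.73 [419. 278.] [ 0.3955 -0.1748  0.117 ]
((321.045654296875, 171.12181091308594), (75.18663024902344, 77.09928894042969), 13.009126663208008) [0.4219 0.1113 0.14  ]
```

```bash
python3 -c "
from plant import robot
print(robot.finish_job())"
```

```text
the job is handed in; nothing more can be done
None
```

The job is handed in: the brass lap sits on the large green post's ring, its head within about 1 mm of the ring's centre in the last picture. Both iron laps were left in the rail; the final look confirmed the +y one, but the −y one wasn't detected (it was last seen in the rail just before the lift). The hand-in returned no verdict.

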